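# Slide the marble lid home on the egg bin

## Robot

A 7-joint arm with a two-finger parallel gripper is mounted at the origin on the work surface. World frame = base frame: x ahead of the robot, y to its left, z up, the work surface at z = 0. Lengths are in m, angles in rad, forces in N, time in s.
With the tool pointing down it reaches from about 0.35 to 0.9 m from the base axis. Payload 19.9 kg.
Tool frame: the origin (TCP) lies on the front face of the gripper's body, between the roots of the fingers; the fingertips stand 97 mm ahead of it and the grasp point (between the pads) lies 78 mm ahead of it; z points along the fingers, y is the line along which they close (so a half turn about z gives the same grasp; the last joint's range is limited). The gripper opens to 94 mm and grips with 3 to 60 N. Pads are 16 mm wide; open, the fingers measure 119 mm over their backs; the gripper's body (75 mm by 177 mm) begins 78 mm behind the grasp point.
Start: joints at [-1.341, 0.417, -0.01, 1.614, 0.005, 1.111, -0.053], TCP at [0.167, 0.602, 0.303] pointing down, gripper open.
Joint ranges: [-2.81, 2.81], [-0.39, 2.02], [-1.27, 1.25], [0.06, 2.57], [-1.19, 4.33], [0.19, 2], [-2.82, 2.82]. Speed limits (rad/s): [1.89, 1.89, 2.39, 2.39, 3.01, 3.01, 3.01].

## Interface

Orientations are given as a unit quaternion [x, y, z, w].
In Python, from rig import ctrl, eoat, planner, sensors, vision, workorder gives the robot as it stands. Calls block until the motion is done:
- ctrl.reach(position, orientation): joint-space move of the TCP to a pose.
- ctrl.servo_line(position, speed=0.15, rotation=None): straight line of the TCP; rotation=None keeps the orientation; speed is the mean speed in m/s.
- ctrl.goto_joints(angles): joint-space move.
- eoat.ungrasp() and eoat.close(grasp_force=None): open the fingers fully, or close them until they stop; grasp_force is the grip in N (None keeps the last).
- ctrl.hold(seconds).
- planner.solve_ik(position, orientation): joint angles nearest the present ones, or None.
- sensors.read_state(): the state.
- vision.read_camera(name): name is "scene" or "top" or "wrist"; returns a dict with "frame" (384x512x3 uint8, red, green, blue), "z_map" (384x512 float32, m along the optical axis (not along the pixel's ray), 0 where there is no reading), "fx", "fy", "cx", "cy" (pixels), "R" (3x3) and "t" (3): a world point X has camera coordinates R X + t; the wrist camera has in their place "hand_eye" (4x4, takes a point from camera to tool coordinates, whose origin is the TCP and whose axes are the flange's). Camera axes: x right, y down, z forward; pixel columns grow to the right and rows downward; lengths in m; the calibration is good to about 2 mm. The wrist camera is an equidistant fisheye: a pixel r from the principal point sees the ray r / f radians off the axis. A picture is of the moment at which its call begins: read the wrist's pose just before it.
A pose or a line that the arm cannot do raises ctrl.IKError and nothing moves.
- workorder.job_done(): hands the job in; it is judged then, once.
The state is a dict: "t": time; "qpos": joint angles; "qd": joint speeds; "joint_torque": joint torques, N m; "tcp_pos": TCP position; "tcp_rot": TCP orientation; "contact_force": force on the tool from outside, world axes, zero at the start; "torque": the same for the moment, N m; "finger_gap": opening from 0.0 (shut) to 1.0 (fully open); "gripper_force": force on a finger pad.
Only numpy, scipy, OpenCV 4.12 (cv2) and the standard library are available. Lean on these libraries where they do the work, as an engineer would, in place of code of your own. Each camera call takes 0.05 s, during which the arm holds its last target. There are 200 camera calls.

## Task

The egg bin has been left open: slide its marble lid along the wooden top of the bin until it drops into the recess around the opening and lies fully home and level, flush with the top, then let go of it. Slide it, do not lift it off the bin, and leave the other pantry things standing where they are.

Things in the scene. Friction and masses are not known exactly. Their poses are not given: they have to be found in the camera images.
- bin: Fixed dark red cherry-wood egg bin, a block 190 (its x) x 360 (its y) x 95 mm high. Origin: centre of its underside, z up. Its flat top is at z = 95 mm. The half towards its +y is plain closed top where the lid starts; the half towards its -y has the rectangular opening with four eggs in a blue holder deep inside. Place and yaw (within 0.45 rad of zero) vary.
- pocket (a point): Centre of the shallow recess around the bin's opening, at the height of the recess's ledge, i.e. 8 mm below the bin's top; it lies at (0, -100, 87) mm in the bin's frame and has the same axes. The recess is 136 mm along x and 116 mm along y with square upright walls, 8 mm deep; a pale ledge 12 mm wide runs all round it and carries the lid; inside the ledge the well is open.
- lid: Loose white marble lid plate, 130 (its x) x 110 (its y) x 8 mm, about 0.34 kg (varies), 3 mm smaller than the recess on each side. Origin: centre of its underside, z up. Starts flat on the bin's top, 135 to 200 mm from the recess centre, turned up to 0.4 rad from the bin. Seated, its origin meets pocket, x along the bin's x (either way).
- lid_handle (a point): Centre of the top face of the lid's handle, axes as the lid's: a dark wooden bar fixed rigidly on the middle of the lid, 70 mm long along the lid's x, 18 mm wide along its y, 32 mm high, so its top is 40 mm above the lid's underside.
- pitcher: Bystander: green ceramic pitcher, 116 mm across, 165 mm high, handle to its +y reaching 95 mm from the axis. Origin at the centre of its underside.
- canister: Bystander: stainless canister with latched lid, 110 mm across, 155 mm high. Origin at the centre of its underside.
- honey_pot: Bystander: bamboo honey pot, 90 mm across, 114 mm high with its knob. Origin at the centre of its underside.
- glass_bowl: Bystander: small clear glass bowl, 116 mm across the rim, 55 mm high. Origin at the centre of its underside.
Mind the look-alikes: they are no part of the job. What is shaped like the lid but orange or pink is not meant.

How it is judged:
At the end, for the whole second after the job is handed in: The lid lies at rest in the bin's recess, handle up: centre within 6 mm of the recess centre, underside within 2.5 mm of the ledge, tilted under 0.035 rad, square to the bin within 0.1 rad, and no longer held (horizontal distance between lid and pocket below 0.006 m and z of lid in the frame of pocket between -0.003 and 0.0025 m and angle between lid's own z axis and vertical below 0.035 rad and angle between the x axis of lid and the x axis of bin, either way round below 0.1 rad and linear speed of lid below 0.01 m/s and contact force between lid and the fingers below 0.1 N); the robot touches nothing.
It fails at once if the lid is lifted: its centre rises more than 8 mm above the bin's top (z of lid in the frame of bin above 0.103 m).
It fails at once if the pitcher is shifted more than 30 mm or tipped (distance of pitcher from where it was at the start of the episode above 0.03 m or angle between pitcher's own z axis and vertical above 0.4 rad).
It fails at once if the canister is shifted more than 30 mm or tipped (distance of canister from where it was at the start of the episode above 0.03 m or angle between canister's own z axis and vertical above 0.4 rad).
It fails at once if the honey pot is shifted more than 30 mm or tipped (distance of honey_pot from where it was at the start of the episode above 0.03 m or angle between honey_pot's own z axis and vertical above 0.4 rad).
It fails at once if the glass bowl is shifted more than 30 mm or tipped (distance of glass_bowl from where it was at the start of the episode above 0.03 m or angle between glass_bowl's own z axis and vertical above 0.4 rad).
It also fails if it takes over 42 s, if anything falls off the work surface, if the arm or the gripper's body presses on something with over 40 N, if the wrist force passes 120 N, or if a joint passes its speed limit or range.

## Working session

There is one attempt and no reset: what is moved stays moved. The work goes in short steps, each a Python script; the robot and the scene stay as the last script left them, time stands still between calls to the robot, and variables do not carry over. Pictures are saved under pics/ and viewed, at most 10 in all, crops included, and the job is handed in when it is done.

```bash
mkdir -p pics; python3 - <<'E'
from rig import ctrl, eoat, planner, sensors, vision
import cv2,numpy as np
a=[]
for n in("scene","top"):
    c=vision.read_camera(n); np.savez(f"pics/{n}.npz",**c); cv2.imwrite(f"pics/{n}.png",c["frame"][:,:,::-1]); print(n,c["R"],c["t"],c["fx"])
s=sensors.read_state();print(s["t"],s["tcp_rot"],s["tcp_pos"])
E
```

```text
scene [[-0.80763801  0.58937529  0.01891034]
 [ 0.4210375   0.59881903 -0.68128056]
 [-0.4128538  -0.54226611 -0.73177811]] [ 0.47037508 -0.20560293  1.9761018 ] 482.48798480394913
top [[-0.01163304 -0.99991475  0.00593071]
 [-0.9804872   0.01024263 -0.19631591]
 [ 0.19623843 -0.00809874 -0.98052276]] [0.02778324 0.61655606 1.27579225] 346.6940975158143
0.1 [ 1.35003708e-01  9.90844931e-01 -5.65690055e-04 -3.44830378e-05] [0.16712346 0.60199365 0.30207185]
```

View pics/top.png

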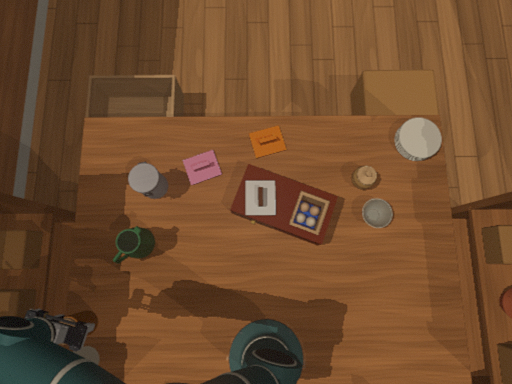

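View pics/scene.png

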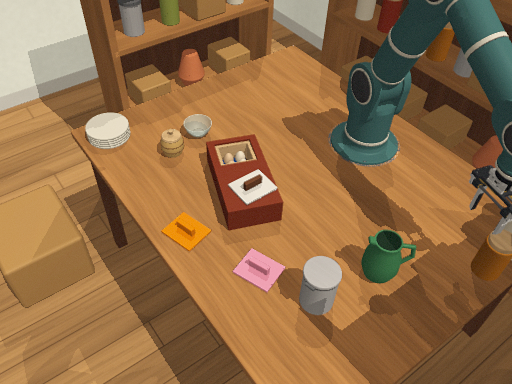

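The top view shows three lid-shaped plates: white at (261,197) on the dark red bin, pink at (203,167) and orange at (267,141) on the table. I choose the white one. The opening with the eggs is at (309,213).

```bash
cat > h.py <<'E'
import numpy as np,cv2
def cloud(c):
    z=c["z_map"];v,u=np.mgrid[:z.shape[0],:z.shape[1]]
    P=np.stack([(u-c["cx"])/c["fx"]*z,(v-c["cy"])/c["fy"]*z,z],-1)
    return (P-c["t"])@c["R"]
def rect(P):
    (c,s,a)=cv2.minAreaRect((P[:,:2]*1000).astype(np.float32)); return np.round(c,1),np.round(s,1),round(a,2)
def analyse(c):
    W=cloud(c);hsv=cv2.cvtColor(np.ascontiguousarray(c["frame"]),cv2.COLOR_RGB2HSV).astype(int)
    near=(abs(W[...,0]-.58)<.3)&(abs(W[...,1])<.3)
    H,S,V=hsv[...,0],hsv[...,1],hsv[...,2]
    red=near&((H<8)|(H>170))&(S>120)&(W[...,2]>.085)&(W[...,2]<.105)
    top=near&(W[...,2]>.085)&(W[...,2]<.109)
    white=near&(S<50)&(V>130)&(W[...,2]>.093)&(W[...,2]<.112)
    hand=near&(W[...,2]>.128)&(W[...,2]<.15)
    for n,m in dict(red=red,top=top,white=white,hand=hand).items():
        n_,l,st,_=cv2.connectedComponentsWithStats(m.astype(np.uint8)); 
        m=l==1+np.argmax(st[1:,4]); P=W[m]; print(n,m.sum(),rect(P),"zmed",np.median(P[:,2]).round(4),"mean",P.mean(0).round(4))
E
python3 - <<'E'
from h import *
for n in("top","scene"):
    c=dict(np.load(f"pics/{n}.npz"));analyse(c)
    if n=="scene": cv2.imwrite("pics/crop.png",cv2.resize(c["frame"][120:240,180:310,::-1],None,fx=4,fy=4,interpolation=cv2.INTER_CUBIC))
E
```

```text
red 2126 (array([560.3, -74.6]), array([357.5, 191.3]), 68.44) zmed 0.0965 mean [ 0.5615 -0.0702  0.0964]
top 4001 (array([561.5, -72.9]), array([361.1, 192.1]), 68.75) zmed 0.097 mean [ 0.5642 -0.0593  0.0975]
white 825 (array([581.6,  12.1]), array([108.3, 126.3]), 89.86) zmed 0.1045 mean [0.5797 0.0145 0.1043]
hand 93 (array([581.3,  14.4]), array([14.7, 67. ]), 89.33) zmed 0.1356 mean [0.5804 0.0144 0.1359]
red 2051 (array([561.1, -70.1]), array([366.7, 190.4]), 68.86) zmed 0.0957 mean [ 0.5809 -0.049   0.0955]
top 3255 (array([559.8, -71.4]), array([369.8, 192. ]), 68.85) zmed 0.0965 mean [ 0.5745 -0.0431  0.0969]
white 720 (array([581.1,  16. ]), array([133.3, 118.6]), 1.1) zmed 0.1038 mean [0.5861 0.0247 0.1038]
hand 98 (array([581.6,  16.5]), array([23.6, 69.4]), 89.08) zmed 0.1357 mean [0.5826 0.0188 0.135 ]
```

View pics/crop.png

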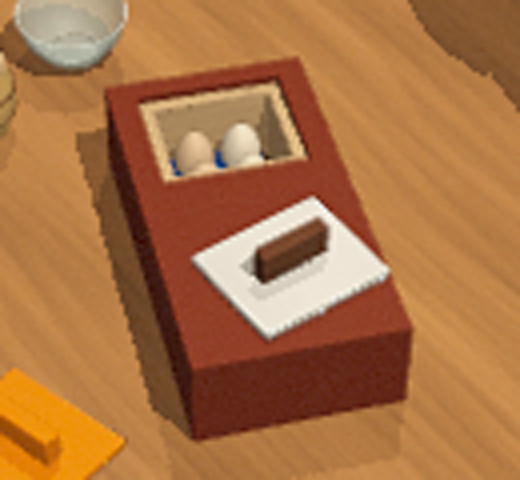

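The crop confirms it: the white plate with the dark wooden handle lies on the bin's closed +y half, and the path to the recess is clear. Next I take a closer wrist view.

```bash
cat >> h.py <<'E'
from scipy.spatial.transform import Rotation as Ro
def down(psi): return (Ro.from_euler('z',psi)*Ro.from_euler('y',np.pi)).as_quat()
def wcloud(c,pos,q):
    z=c["z_map"].astype(float);v,u=np.mgrid[:z.shape[0],:z.shape[1]]
    a=(u-c["cx"])/c["fx"];b=(v-c["cy"])/c["fy"];r=np.hypot(a,b)+1e-9
    k=np.tan(np.minimum(r,1.5))/r*z
    P=np.stack([a*k,b*k,z],-1)@c["hand_eye"][:3,:3].T+c["hand_eye"][:3,3]
    W=P@Ro.from_quat(q).as_matrix().T+pos; W[z==0]=9; return W
E
python3 - <<'E'
from h import *
from rig import ctrl, sensors, vision, planner
psi=-0.18
ctrl.reach([.54,-.075,.42],down(psi))
ctrl.hold(.3)
s=sensors.read_state(); c=vision.read_camera("wrist")
np.savez("pics/w1.npz",pos=s["tcp_pos"],q=s["tcp_rot"],**c)
cv2.imwrite("pics/w1.png",c["frame"][:,:,::-1])
print(s["t"],s["tcp_pos"],s["tcp_rot"],s["qpos"],c["fx"],c["hand_eye"])
import h; W=wcloud(c,s["tcp_pos"],s["tcp_rot"]); h.cloud=lambda c:W; analyse(c)
E
```

```text
3.1583 [ 0.54002826 -0.07483288  0.41996563] [ 8.97774486e-02  9.95961851e-01  9.17374863e-06 -3.31035351e-05] [-0.6487646   0.24726707  0.88413464  1.6801976  -0.19731652  1.30773962
  1.66313393] 297.3186396354542 [[-1.38336373e-03 -9.58100186e-01 -2.86429955e-01  8.33981040e-02]
 [ 9.99997869e-01 -8.86532952e-04 -1.86423726e-03  3.45772953e-06]
 [ 1.53219647e-03 -2.86431924e-01  9.58099371e-01 -8.25586702e-02]
 [ 0.00000000e+00  0.00000000e+00  0.00000000e+00  1.00000000e+00]]
red 5015 (array([ 521.4, -130.7]), array([221.4, 155.9]), 68.65) zmed 0.0956 mean [ 0.499  -0.1083  0.0956]
top 23973 (array([561.2, -74. ]), array([361.8, 191.4]), 68.74) zmed 0.0958 mean [ 0.5552 -0.0668  0.0966]
white 5782 (array([583.4,  15.7]), array([113.5, 135.3]), 89.41) zmed 0.1034 mean [0.5764 0.0125 0.1032]
hand 688 (array([580.8,  14.5]), array([18.3, 69.7]), 89.91) zmed 0.1351 mean [0.5791 0.0139 0.1348]
```

View pics/w1.png

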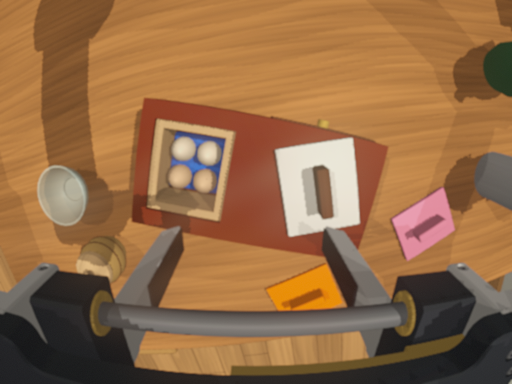

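The wrist view shows the lid's handle at (323,192), the recess at (192,170), and a small yellow spot at (322,124) by the bin edge. I'll check that spot's height and measure the recess directly.

```bash
python3 - <<'E'
from h import *
c=dict(np.load("pics/w1.npz"));W=wcloud(c,c["pos"],c["q"])
print("knob",W[124,322],W[118,275],W[112,322])
a=np.radians(68.74-90);R=np.array([[np.cos(a),-np.sin(a)],[np.sin(a),np.cos(a)]])
L=(W[...,:2]-[.5612,-.074])@R
hsv=cv2.cvtColor(c["frame"],cv2.COLOR_RGB2HSV).astype(int)
near=(abs(L[...,0])<.085)&(L[...,1]>-.17)&(L[...,1]<-.03)
tan=near&(W[...,2]>.083)&(W[...,2]<.0915)
print(rect(W[tan]),tan.sum()); P=L[tan]*1000
print(np.percentile(P,[.5,99.5],axis=0))
hole=near&(W[...,2]<.08); print("hole",np.percentile(L[hole]*1000,[.5,99.5],axis=0))
red=near&((hsv[...,0]<8)|(hsv[...,0]>170))&(hsv[...,1]>150)
# row/col profile: first tan along local x / y
for k,o in((0,1),(1,0)):
    mid=abs(L[...,o]-(-.1 if o else 0))<.04
    print([ (round(e*1000),int((tan&mid&(abs(L[...,k]-e)<.001)).sum()),int((mid&near&(abs(L[...,k]-e)<.001)).sum())) for e in (np.r_[-.074:-.05:.002,.05:.076:.002] if k==0 else np.r_[-.166:-.14:.002,-.06:-.034:.002])])
w=(hsv[...,1]<60)&(hsv[...,2]>120)&(W[...,2]>.098)&(W[...,2]<.107)&(abs(W[...,0]-.58)<.09)&(abs(W[...,1]-.0145)<.09)
n,l,st,_=cv2.connectedComponentsWithStats(w.astype(np.uint8));m=l==1+np.argmax(st[1:,4])
print("lid",rect(W[m]))
E
```

```text
knob [0.49617052 0.03985919 0.05501147] [ 0.47507857 -0.03128005  0.07933088] [ 4.80468522e-01  5.53882792e-02 -3.98180988e-04]
(array([ 524.8, -167.8]), array([116.8, 136.3]), 68.75) 2624
[[ -67.33999616 -158.59690585]
 [  67.92411392  -42.5364428 ]]
hole [[ -48.43240992 -146.90441716]
 [  56.9497231   -58.64988106]]
[(-74, 0, 82), (-72, 0, 80), (-70, 0, 83), (-68, 24, 51), (-66, 77, 77), (-64, 76, 76), (-62, 77, 77), (-60, 80, 80), (-58, 75, 75), (-56, 38, 38), (-54, 0, 0), (-52, 0, 0), (50, 0, 0), (52, 0, 13), (54, 11, 160), (56, 96, 688), (58, 69, 86), (60, 66, 66), (62, 59, 59), (64, 64, 64), (66, 69, 74), (68, 69, 167), (70, 0, 64), (72, 0, 61), (74, 0, 64)]
[(-166, 0, 61), (-164, 0, 69), (-162, 0, 64), (-160, 0, 73), (-158, 70, 152), (-156, 69, 70), (-154, 64, 64), (-152, 66, 66), (-150, 66, 66), (-148, 68, 79), (-146, 76, 589), (-144, 1, 6), (-142, 0, 13), (-60, 0, 1307), (-58, 0, 1444), (-56, 0, 1425), (-54, 39, 1039), (-52, 74, 382), (-50, 74, 378), (-48, 73, 351), (-46, 77, 319), (-44, 77, 316), (-42, 27, 272), (-40, 0, 286), (-38, 0, 251), (-36, 0, 248)]
lid (array([581.3,  14.6]), array([110. , 131.2]), 89.67)
```

```bash
python3 - <<'E'
from h import *
from rig import ctrl, sensors, vision, planner, eoat
def st(n):
    s=sensors.read_state();print(n,round(s["t"],2),s["tcp_pos"].round(4) if hasattr(s["tcp_pos"],"round") else s["tcp_pos"],np.round(s["contact_force"],1),np.round(s["torque"],2),s["finger_gap"],s["gripper_force"])
q0,q1=down(-.004),down(-.371)
for z in(.28,.206):print(planner.solve_ik([.581,.0146,z],q0))
print(planner.solve_ik([.5248,-.1678,.206],q1))
ctrl.reach([.581,.0146,.28],q0)
ctrl.servo_line([.581,.0146,.2055],speed=.08);st("down")
eoat.close(grasp_force=20);st("grip")
d=np.array([-.0562,-.1824])
p=np.array([.581,.0146])+d*.6
ctrl.servo_line([*p,.2055],speed=.06,rotation=q1);st("part")
E
```

```text
[-0.64954851  0.44803443  0.74836589  1.76895307 -0.34463131  1.06023614
  1.78773132]
[-0.60303581  0.53977419  0.69404729  1.82886573 -0.4238545   0.92617521
  1.8484829 ]
[-0.36577027  0.5203646   0.80153337  1.90645101 -0.46879274  0.91177745
  1.86539592]
down 5.01 [0.5812 0.0145 0.2059] [ 0.5  0.3 -0. ] [ 0.02 -0.04  0.04] 0.99583797264983 0.0
grip 6.16 [0.581  0.0146 0.2055] [ 0.2  0.9 -0.1] [ 0.08  0.03 -0.07] 0.18820705756258765 19.99989777803421
part 8.22 [ 0.5473 -0.0948  0.2055] [ 0.9 -0.4 -1.6] [-0.16 -0.   -0.03] 0.18950905868726536 19.99981015920639
```

```bash
python3 - <<'E'
from h import *
from rig import ctrl, sensors, vision, planner, eoat
def st(n):
    s=sensors.read_state();print(n,round(s["t"],2),s["tcp_pos"].round(4),np.round(s["contact_force"],1),np.round(s["torque"],2),round(s["finger_gap"],3));return s
ctrl.servo_line([.5248,-.1678,.2055],speed=.06);s=st("at")
for i in range(1,5):
    ctrl.servo_line([.5248,-.1678,.2055-.002*i],speed=.02);s=st(i)
    if s["contact_force"][2]>8:break
s=sensors.read_state();c=vision.read_camera("wrist")
np.savez("pics/w2.npz",pos=s["tcp_pos"],q=s["tcp_rot"],**c)
cv2.imwrite("pics/w2.png",c["frame"][:,:,::-1])
E
```

```text
at 9.64 [ 0.5249 -0.1674  0.2054] [ 0.3  0.2 -2.7] [ 0.04  0.02 -0.02] 0.19
1 9.89 [ 0.5248 -0.1676  0.2033] [ 0.6 -0.2 -2.7] [-0.02  0.01  0.03] 0.19
2 10.14 [ 0.5248 -0.1678  0.2014] [ 0.2  0.1 -2.8] [-0.03  0.01  0.05] 0.186
3 10.39 [ 0.5247 -0.1678  0.1994] [-0.1  0.2 -3.2] [ 0.01 -0.03  0.02] 0.193
4 10.64 [ 0.5248 -0.1679  0.1975] [ 0.2  0.1 -2.3] [-0.01 -0.02  0.02] 0.193
```

View pics/w2.png

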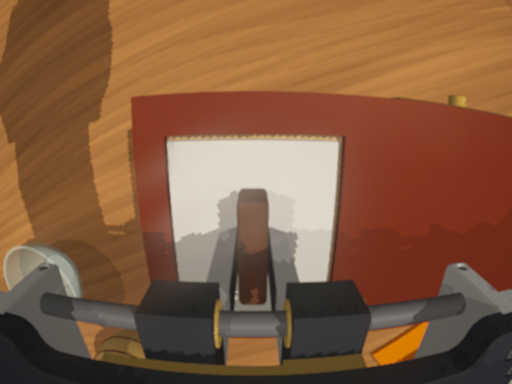

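The lid, corners (168,138) to (342,138), has gone down into the recess with an even gap and no jamming. I'll lower it until it bears on the ledge, release, retreat and check.

```bash
python3 - <<'E'
from h import *
from rig import ctrl, sensors, vision, planner, eoat
for i in range(1,4):
    ctrl.servo_line([.5248,-.1678,.1975-.0006*i],speed=.01);s=sensors.read_state();print(s["tcp_pos"][2],np.round(s["contact_force"],1))
    if s["contact_force"][2]>1:break
eoat.ungrasp()
ctrl.servo_line([.5248,-.1678,.32],speed=.1)
ctrl.reach([.54,-.075,.42],down(-.371));ctrl.hold(.3)
s=sensors.read_state();c=vision.read_camera("wrist");print(s["t"])
cv2.imwrite("pics/w3.png",c["frame"][:,:,::-1])
W=wcloud(c,s["tcp_pos"],s["tcp_rot"])
hsv=cv2.cvtColor(c["frame"],cv2.COLOR_RGB2HSV).astype(int)
w=(hsv[...,1]<60)&(hsv[...,2]>110)&(abs(W[...,2]-.095)<.01)&(np.hypot(W[...,0]-.525,W[...,1]+.168)<.1)
P=W[w];print("lid",rect(P)); A=np.c_[P[:,:2]-[.525,-.168],np.ones(len(P))];print("plane",np.linalg.lstsq(A,P[:,2],rcond=None)[0])
h=(W[...,2]>.115)&(W[...,2]<.14)&(np.hypot(W[...,0]-.525,W[...,1]+.168)<.06);print("handle",rect(W[h]),np.median(W[h][:,2]))
E
```

```text
0.19741584302073178 [-4.2  2.  10.5]
14.4667
lid (array([ 525.9, -170.1]), array([113.2, 134.4]), 68.72)
plane [ 2.29683643e-05 -1.25153525e-03  9.55061140e-02]
handle (array([ 524.1, -167.9]), array([18.9, 69.2]), 68.28) 0.12731832001009202
```

View pics/w3.png

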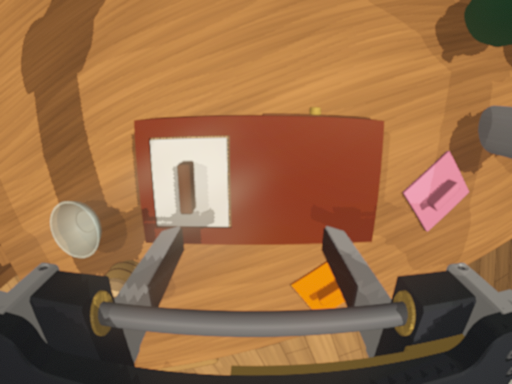

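The lid at (190,182) lies flush with the bin top (its top face at z = 0.0955), level and square. The gripper is clear of it, and the bowl, canister and pitcher parts in view still stand.

```bash
python3 -c "
from rig import workorder; print(workorder.job_done())"
```

```text
the job is handed in; nothing more can be done
None
```

I slid the marble lid along the bin top into its recess, where the last wrist-camera check showed it flush, level and square; I then let go, moved the gripper clear and handed the job in, with no verdict returned.

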